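# Seat the lint screen and hold the dryer's start button

## Task

Start the middle dryer: push its lint screen, which stands part-way up out of its slot in the dryer's top, down until its cover sits fully home on the rim, and only then press the green start button on that dryer's sloping console fully in and keep it pressed, because this model's start switch must be held until the drum is turning. Finish holding: your program ends with the fingers still holding the button fully in, firmly but with no more than 30 N. Leave the detergent bottle, the carton of dryer sheets and the dosing cup standing where they are.

Things in the scene. Friction and masses are not known exactly. Their poses are not given: they have to be found in the camera images.
- dryer: Middle one of three white coin dryers, 690 mm apart. Origin: middle of its console's lower front edge, on the dryer's top (z = 0); x to the console's back, y left, z up. Console: white wedge, y -333 to 333 mm; front lip 20 mm high, face rising at 35 degrees to 130 mm at x = 157; two fixed black knobs, 24 mm high. Coin meters (fixed, 195 mm high): y -332 to -217 and 358 to 473, x from -171 mm.
- start_button (a joint): Travel of the middle dryer's green spring-loaded start button, in m: 0 = out (rest), grows as pressed, 0.008 = fully in, at its stop. The spring resists with 2.4 N at first, 7.2 N at the stop. Round cap 29 mm across, its top 14 mm out of the console's face at rest, 6 mm when fully in; the steel ring around it, 40 mm across, stands 3 mm out.
- start_top (a point): Centre of the green start button's top, moving with it; 55 mm behind the dryer's origin in x, 20 mm right of it. Its z axis points straight out of the sloping face (35 degrees from vertical, leaning to the dryer's front), so the button is pressed along -z of this point; its y axis is level, along the console.
- lint_screen (a joint): How far the lint screen stands up out of its slot, in m: 0 = fully home, cover on the rim, a hard stop; starts at 0.06 to 0.11. It slides straight up and down with a stiff fit: it stays where it is left and takes about 4 N to push down slowly, some more if pushed fast (0.8 N per 0.1 m/s).
- screen_top (a point): Centre of the flat top of the lint screen's grey cover (284 mm along y, 50 mm along x, 14 mm thick), moving with it; z up. Fully home, it is 22 mm above the dryer's top. The slot's white rim, 300 x 64 mm and 8 mm high, lies in front of the middle console. Below the cover hangs the framed mesh, 256 mm wide.
- detergent: Bystander, loose: round blue detergent bottle, 90 mm across, 230 mm tall, orange cap. Origin: centre of its underside; z up.
- sheet_carton: Bystander, loose: green and yellow carton of dryer sheets, 70 x 120 mm, 70 mm high. Origin: centre of its underside; z up.
- dosing_cup: Bystander, loose: orange dosing cup, 66 mm across, 60 mm tall. Origin: centre of its underside; z up.

How it is judged:
On the way, in this order (a step that is already met when the one before it is completed fails the run):
1. the lint screen is fully home, its cover on the rim (within 4 mm) (value of joint lint_screen below 0.004 m), for 0.2 s.
2. the start button is fully in (at least 6.5 of its 8 mm) under the fingers (value of joint start_button above 0.0065 m and contact force between the fingers and start_button above 3 N), for 0.5 s.
At the end, for the whole second after the job is handed in: the fingers hold the start button at least 6.5 mm in (of 8 mm) through the last second, with between 3 and 30 N on it; the lint screen is home within 4 mm; bottle, carton and cup stand upright within 20 mm of where they were (all of step 2 and contact force between anything else and start_button below 30 N and value of joint lint_screen below 0.004 m and angle between each of detergent, sheet_carton, dosing_cup's own z axis and vertical below 0.15 rad); the arm keeps its last pose, push and grip.
It fails at once if the start button pressed (more than 3 mm) while the lint screen is not home (more than 6 mm up) (value of joint start_button above 0.003 m and value of joint lint_screen above 0.006 m).
It fails at once if a bystander moved by more than 20 mm (distance of any of detergent, sheet_carton, dosing_cup from where it was at the start of the episode above 0.02 m).
It also fails if it takes over 42 s, if anything falls off the work surface, if the arm or the gripper's body presses on something with over 40 N, if the wrist force passes 120 N, or if a joint passes its speed limit or range.

## Robot

A 7-joint arm with a two-finger parallel gripper is mounted at the origin on the work surface. World frame = base frame: x ahead of the robot, y to its left, z up, the work surface at z = 0. Lengths are in m, angles in rad, forces in N, time in s.
With the tool pointing down it reaches from about 0.425 to 0.825 m from the base axis. Payload 3.6 kg.
Tool frame: the origin (TCP) lies where the fingers leave the gripper's body, on its centre line; the fingertips stand 73 mm ahead of it and the grasp point (between the pads) lies 54 mm ahead of it; z points along the fingers, y is the line along which they close (so a half turn about z gives the same grasp; the last joint's range is limited). The gripper opens to 85 mm and grips with 20 to 120 N. Pads are 22 mm wide; open, the fingers measure 114 mm over their backs; the gripper's body (76 mm by 85 mm) begins 54 mm behind the grasp point. The pads swing forward as they close: fully open they stand 13 mm farther back than shut.
Start: joints at [-1.26, 0.615, -0.013, 1.423, 0.008, 1.103, -0.04], TCP at [0.215, 0.613, 0.304] pointing down, gripper open.
Joint ranges: [-3.12, 3.12], [-0.3, 2.06], [-1.34, 1.32], [0.26, 2.42], [-1.36, 4.5], [0.01, 1.98], [-2.84, 2.84]. Speed limits (rad/s): [2.79, 2.79, 3.14, 3.14, 3.14, 3.14, 3.14].

## Interface

Orientations are given as a unit quaternion [x, y, z, w].
In Python, from station import arm, snapshot, camera_info, ticket gives the robot as it stands. Calls block until the motion is done:
- arm.movep(position, orientation): joint-space move of the TCP to a pose.
- arm.line_to(position, velocity=0.15, ori=None): straight line of the TCP; ori=None keeps the orientation; velocity is the mean speed in m/s.
- arm.move_j(angles): joint-space move.
- arm.move_gripper(opening, effort=None): opening from 0.0 (shut) to 1.0 (fully open); effort is the grip in N (None keeps the last); returns when the fingers have stopped.
- arm.pause(seconds).
- arm.ik(position, orientation): joint angles nearest the present ones, or None.
- snapshot(name): name is "scene" or "top" or "wrist"; returns the picture (480x640x3 uint8, blue, green, red); there is no depth.
- camera_info(name): a dict with "fx", "fy", "cx", "cy" (pixels), "R" (3x3) and "t" (3): a world point X has camera coordinates R X + t; the wrist camera has in their place "T_tool_cam" (4x4, takes a point from camera to tool coordinates, whose origin is the TCP and whose axes are the flange's). Camera axes: x right, y down, z forward; pixel columns grow to the right and rows downward; lengths in m; the calibration is good to about 2 mm. The wrist camera is an equidistant fisheye: a pixel r from the principal point sees the ray r / f radians off the axis. A picture is of the moment at which its call begins: read the wrist's pose just before it. camera_info takes no time and is no camera call.
A pose or a line that the arm cannot do raises arm.MotionError and nothing moves.
- ticket.finish_job(): hands the job in; it is judged then, once.
Readings, each from a call of its own:
- arm.read_time(): time.
- arm.read_joint_positions(): joint angles.
- arm.read_dq(): joint speeds.
- arm.read_effort(): joint torques, N m.
- arm.read_tool_pos(): TCP position.
- arm.read_eef_rot(): TCP orientation.
- arm.read_ft_force(): force on the tool from outside, world axes, zero at the start.
- arm.read_wrist_torque(): the same for the moment, N m.
- arm.read_opening(): opening from 0.0 (shut) to 1.0 (fully open).
- arm.read_finger_force(): force on a finger pad.
Only numpy, scipy, OpenCV 4.12 (cv2) and the standard library are available. Lean on these libraries where they do the work, as an engineer would, in place of code of your own. Each camera call takes 0.05 s, during which the arm holds its last target. There are 200 camera calls.

## Working session

There is one attempt and no reset: what is moved stays moved. The work goes in short steps, each a Python script; the robot and the scene stay as the last script left them, time stands still between calls to the robot, and variables do not carry over. Pictures are saved under pics/ and viewed, at most 10 in all, crops included, and the job is handed in when it is done.

```bash
mkdir -p pics; ls; python3 - <<'E'
from station import arm, snapshot, camera_info
import cv2
for n in ("scene","top","wrist"):
    cv2.imwrite(f"pics/{n}0.png",snapshot(n)); i=camera_info(n); print(n,i)
print(arm.read_time(),arm.read_tool_pos(),arm.read_eef_rot())
E
```

```text
pics
scene {'fx': 468.62976556882523, 'fy': 468.62976556882523, 'cx': 313.7479860089332, 'cy': 232.971233043588, 'R': array([[ 0.21566253,  0.97645483,  0.00506286],
       [ 0.82107759, -0.17853432, -0.5421781 ],
       [-0.52850853,  0.1210845 , -0.84024834]]), 't': array([-0.19543592, -0.35633065,  1.26726663])}
top {'fx': 593.2753566483345, 'fy': 593.2753566483345, 'cx': 327.40348509177255, 'cy': 239.38059664967417, 'R': array([[-0.01429605, -0.99987203, -0.00717898],
       [-0.99540582,  0.01491125, -0.09457749],
       [ 0.09467244,  0.00579392, -0.99549162]]), 't': array([0.09935285, 0.49172704, 1.25726512])}
wrist {'fx': 371.64829954431775, 'fy': 371.64829954431775, 'cx': 314.95949095073274, 'cy': 246.55968066717924, 'T_tool_cam': array([[ 6.74919609e-04, -9.66221885e-01, -2.57710718e-01,
         6.58923562e-02],
       [ 9.99999544e-01,  8.26409557e-04, -4.79513232e-04,
        -3.46924162e-05],
       [ 6.76290779e-04, -2.57710277e-01,  9.66222001e-01,
        -7.09543098e-02],
       [ 0.00000000e+00,  0.00000000e+00,  0.00000000e+00,
         1.00000000e+00]])}
0.15 [0.21462617 0.61306314 0.30296978] [ 1.67544820e-01  9.85863926e-01 -1.01459158e-03 -1.52472729e-04]
```

View pics/scene0.png

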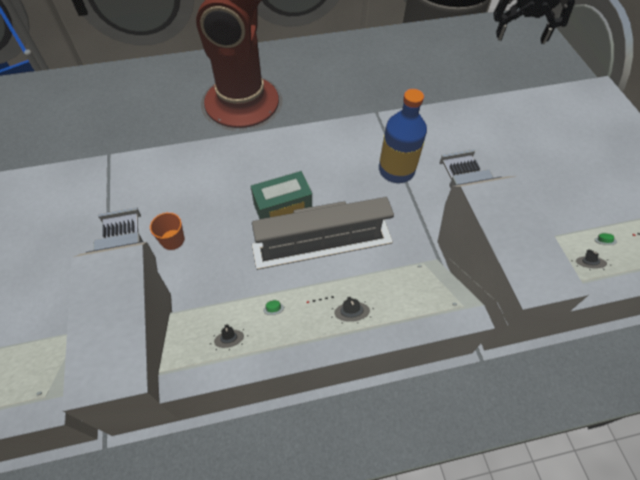

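View pics/top0.png

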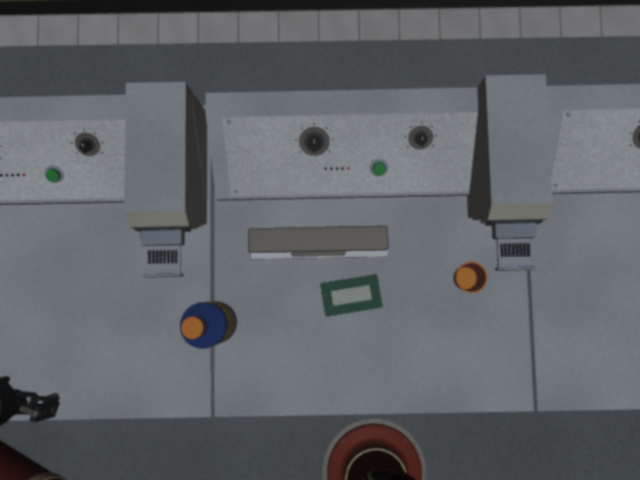

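The scene view (from behind the dryers) shows the cover at about (254,238)–(393,205) and the button at (273,306). The top view shows the cover at (248..388, 227..252), the button at (379,168), the carton at (351,295), the cup at (470,277) and the bottle at (205,325). I'll enlarge both views to get exact pixels.

```bash
python3 - <<'E'
import cv2,numpy as np
a=cv2.imread("pics/scene0.png");b=cv2.imread("pics/top0.png")
A=cv2.resize(a[165:325,235:415],None,fx=4,fy=4,interpolation=cv2.INTER_CUBIC)[:,:720]
cv2.imwrite("pics/c1.png",cv2.resize(a[170:320,230:430],None,fx=4,fy=4,interpolation=cv2.INTER_CUBIC))
cv2.imwrite("pics/c2.png",cv2.resize(b[140:290,210:410],None,fx=4,fy=4,interpolation=cv2.INTER_CUBIC))
for n,i in (("s",a),("t",b)):
    h=cv2.cvtColor(i,cv2.COLOR_BGR2HSV); m=cv2.inRange(h,(45,120,60),(75,255,255))
    k,_,st,c=cv2.connectedComponentsWithStats(m); print(n,[(s.tolist(),q.round(1).tolist()) for s,q in zip(st,c) if 20<s[4]<3000])
E
```

```text
s [([600, 234, 13, 8, 85], [606.3, 237.5]), ([267, 301, 13, 10, 101], [272.9, 305.7])]
t [([374, 163, 11, 11, 98], [378.9, 168.3]), ([46, 170, 13, 11, 114], [52.4, 175.0])]
```

View pics/c1.png

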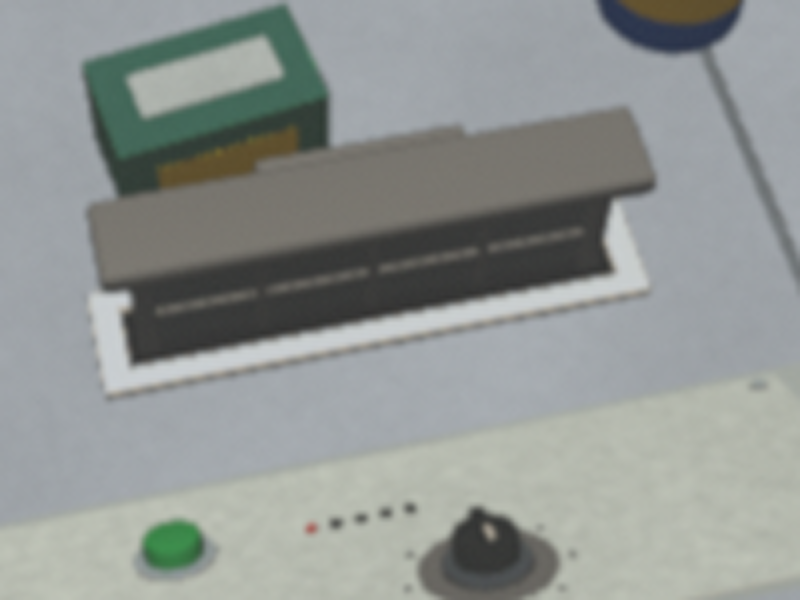

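View pics/c2.png

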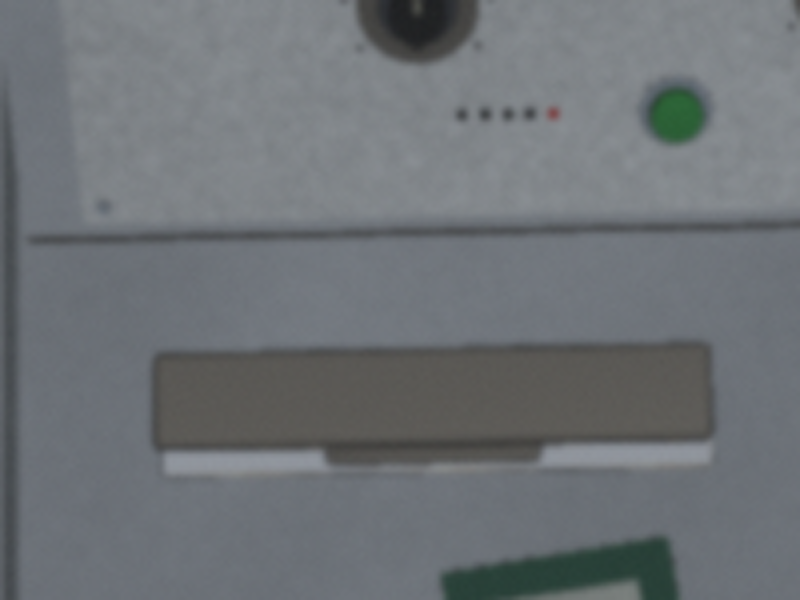

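```bash
cat > h.py <<'E'
import numpy as np, cv2
from station import camera_info
def P(n):
    i=camera_info(n); K=np.array([[i['fx'],0,i['cx']],[0,i['fy'],i['cy']],[0,0,1]])
    return K,i['R'],np.array(i['t'])
def tri(ps,pt):
    M=[]
    for n in("scene","top"):
        K,R,t=P(n); M.append(K@np.c_[R,t])
    X=cv2.triangulatePoints(M[0],M[1],np.array(ps,float).reshape(2,1),np.array(pt,float).reshape(2,1))[:,0]
    return X[:3]/X[3]
def onz(n,p,z):
    K,R,t=P(n); d=R.T@np.linalg.solve(K,[p[0],p[1],1]); c=-R.T@t
    return c+d*(z-c[2])/d[2]
E
python3 - <<'E'
from h import *
np.set_printoptions(precision=4,suppress=True)
s=lambda x,y:(230+x/4-.375,170+y/4-.375); t=lambda x,y:(210+x/4-.375,140+y/4-.375)
print("btn",tri((272.9,305.2),(378.9,168.3)),onz("scene",(272.9,305),.0755),onz("top",(378.9,168.3),.0755))
L=tri(s(90,205),t(155,448));R=tri(s(628,108),t(710,438));print("coverfront",L,R,np.linalg.norm(L-R))
print("rim top",onz("top",t(163,475),.008),onz("top",t(712,463),.008))
print("rim scene",onz("scene",s(107,395),.0),onz("scene",s(648,292),.0))
z=(L[2]+R[2])/2
print("cover top cam",[onz("top",t(*q),z) for q in((155,448),(710,438),(712,345),(155,355))])
print("console edge",onz("top",t(30,240),.02),onz("top",t(800,225),.02))
for n,p,h in(("carton",(351,295),.07),("cup",(470,277),.06),("bottle",(193,327),.23)):print(n,onz("top",p,h))
E
```

```text
btn [ 0.6379 -0.0188  0.0672] [ 0.6412 -0.0189  0.0755] [ 0.6361 -0.0181  0.0755]
coverfront [0.4883 0.1356 0.2166] [0.5081 0.0667 0.2937] 0.10533523866516571
rim top [0.4555 0.2608 0.008 ] [ 0.4577 -0.0384  0.008 ]
rim scene [ 0.5168 -0.0381  0.    ] [0.5164 0.2607 0.    ]
cover top cam [array([0.4515, 0.2306, 0.2552]), array([ 0.4523, -0.0142,  0.2552]), array([ 0.4935, -0.0161,  0.2552]), array([0.4928, 0.2305, 0.2552])]
console edge [0.5842 0.3315 0.02  ] [ 0.586  -0.0883  0.02  ]
carton [0.3728 0.0449 0.07  ]
cup [ 0.4066 -0.2037  0.06  ]
bottle [0.3198 0.3334 0.23  ]
```

The rim and button measurements agree with the given geometry. I had paired the cover corners with left and right swapped, so I'll redo that and check IK.

```bash
python3 - <<'E'
from h import *
from station import arm
from scipy.spatial.transform import Rotation as Ro
np.set_printoptions(precision=4,suppress=True)
s=lambda x,y:(230+x/4-.375,170+y/4-.375); t=lambda x,y:(210+x/4-.375,140+y/4-.375)
L=tri(s(90,205),t(710,438));R=tri(s(628,108),t(155,448));print("coverfront",L,R,np.linalg.norm(L-R))
down=[0,1,0,0]; tilt=(Ro.from_matrix(np.array([[-.8192,0,.5736],[0,1,0],[-.5736,0,-.8192]]))).as_quat()
print(tilt)
d=np.array([.5736,0,-.8192]);b=np.array([.638,-.0185,.0755])
for n,p,q in(("up",[.215,.613,.38],arm.read_eef_rot()),("over",[.487,.111,.33],down),("home",[.487,.111,.09],down),("pre",b-d*.123,tilt),("press",b-d*.06,tilt)):print(n,arm.ik(p,q))
E
```

```text
coverfront [ 0.4643 -0.0289  0.0998] [0.4633 0.2521 0.1   ] 0.2809399866390548
[0.     0.9537 0.     0.3007]
up [-1.2615  0.5625 -0.0101  1.3017  0.0056  1.2795 -0.0376]
over [-0.3161  0.3538  0.0666  1.8128 -0.0278  0.9759  1.3328]
home [-0.2289  0.7194 -0.0587  2.0455  0.1046  0.3794  1.2005]
pre [ 0.6927  0.8807 -1.148   2.1795  1.9306  0.8164 -0.1503]
press [ 0.6664  1.0451 -1.1497  2.1094  2.0228  0.9064 -0.124 ]
```

Cover top is at z = 0.100 (joint about 0.078) and the 281 mm length matches 284. Pushing down now.

```bash
python3 - <<'E'
from h import *
from station import arm,snapshot
np.set_printoptions(precision=4,suppress=True)
down=[0,1,0,0]; x,y=.488,.1115
p=arm.read_tool_pos(); arm.line_to([p[0],p[1],.38],.2)
arm.move_gripper(0.0)
arm.movep([x,y,.25],down); print(arm.read_time(),arm.read_tool_pos(),arm.read_opening(),arm.read_ft_force())
f0=arm.read_ft_force()[2]
arm.line_to([x,y,.19],.12)
arm.line_to([x,y,.101],.06); print(arm.read_tool_pos(),arm.read_ft_force())
z=.101
while z>.080:
    z-=.001; arm.line_to([x,y,z],.02); arm.pause(.1)
    f=arm.read_ft_force()[2]-f0
    print(round(z,4),arm.read_tool_pos()[2].round(4),round(f,1))
    if f>14: break
arm.pause(.3);print(arm.read_time())
cv2.imwrite("pics/s1.png",snapshot("scene")[120:360,180:500])
E
```

```text
3.55 [0.4882 0.1127 0.2502] 0.0026876739390288896 [ 0.2837  1.1082 -0.2874]
[0.4876 0.1114 0.1009] [0.4004 0.2323 0.2839]
0.1 0.1 2.8
0.099 0.0989 3.6
0.098 0.0978 3.3
0.097 0.0969 -0.1
0.096 0.0961 0.7
0.095 0.0952 2.5
0.094 0.0947 7.1
0.093 0.0946 15.6
8.9333
```

View pics/s1.png

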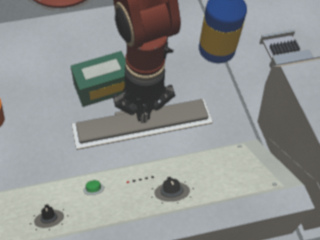

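The picture shows the cover flat on the rim, and contact stopped at z = 0.0216, which matches 22 mm. I'll raise the tool and check the IK configuration for the button.

```bash
python3 - <<'E'
from h import *
from station import arm
np.set_printoptions(precision=3,suppress=True)
arm.line_to([.488,.1115,.2],.2)
print(np.array(arm.read_joint_positions()),arm.read_time())
d=np.array([.5736,0,-.8192]);b=np.array([.638,-.0185,.0755])
from scipy.spatial.transform import Rotation as Ro
tilt=Ro.from_quat([0,.9537,0,.3007])
for a in (0,45,90,-45,-90,135,-135,180):
    q=(tilt*Ro.from_euler('z',a,degrees=True)).as_quat()
    print(a,*[arm.ik(b-d*s,q) for s in(.143,.06)])
E
```

```text
[-0.305  0.529  0.054  1.974 -0.045  0.642  1.348] 9.6667
0 [ 0.704  0.825 -1.147  2.197  1.896  0.78  -0.15 ] [ 0.666  1.045 -1.15   2.109  2.023  0.906 -0.124]
45 [ 0.704  0.825 -1.147  2.197  1.896  0.78  -0.935] [ 0.666  1.045 -1.15   2.109  2.023  0.906 -0.909]
90 [ 0.704  0.825 -1.147  2.197  1.896  0.78  -1.72 ] [ 0.666  1.045 -1.15   2.109  2.023  0.906 -1.695]
-45 [ 0.704  0.825 -1.147  2.197  1.896  0.78   0.636] [ 0.666  1.045 -1.15   2.109  2.023  0.906  0.661]
-90 [ 0.704  0.825 -1.147  2.197  1.896  0.78   1.421] [ 0.666  1.045 -1.15   2.109  2.023  0.906  1.447]
135 [ 0.136  0.544 -0.202  2.213  2.685  0.245  2.83 ] [ 0.13   0.721 -0.202  2.125  2.76   0.333  2.777]
-135 [ 0.704  0.825 -1.147  2.197  1.896  0.78   2.207] [ 0.666  1.045 -1.15   2.109  2.023  0.906  2.232]
180 [ 0.175  0.548 -0.259  2.212  2.581  0.258  2.155] [ 0.162  0.726 -0.25   2.124  2.683  0.344  2.079]
```

```bash
python3 - <<'E'
from h import *
from station import arm,snapshot
from scipy.spatial.transform import Rotation as Ro
np.set_printoptions(precision=4,suppress=True)
d=np.array([.5736,0,-.8192]);b=np.array([.638,-.0185,.0755])
q=(Ro.from_quat([0,.9537,0,.3007])*Ro.from_euler('z',180,degrees=True)).as_quat()
arm.line_to([.488,.1115,.3],.2)
arm.movep(b-d*.23,q)
print(arm.read_joint_positions(),arm.read_tool_pos(),arm.read_time())
arm.line_to(b-d*.09,.12); arm.pause(.2)
print(arm.read_joint_positions(),arm.read_tool_pos(),b-d*.09,arm.read_ft_force(),arm.read_time())
cv2.imwrite("pics/s2.png",cv2.resize(snapshot("scene")[200:360,200:400],None,fx=3,fy=3))
E
```

```text
[ 0.3063  0.3609 -0.4126  2.2596  1.9646  0.1771  2.756 ] [ 0.5063 -0.0184  0.2637] 12.0583
[ 0.3878  0.7227 -0.5929  2.1536  2.2465  0.4587  2.5745] [ 0.5863 -0.0185  0.1498] [ 0.5864 -0.0185  0.1492] [-0.8174 -0.4146  0.1542] 13.575
```

View pics/s2.png

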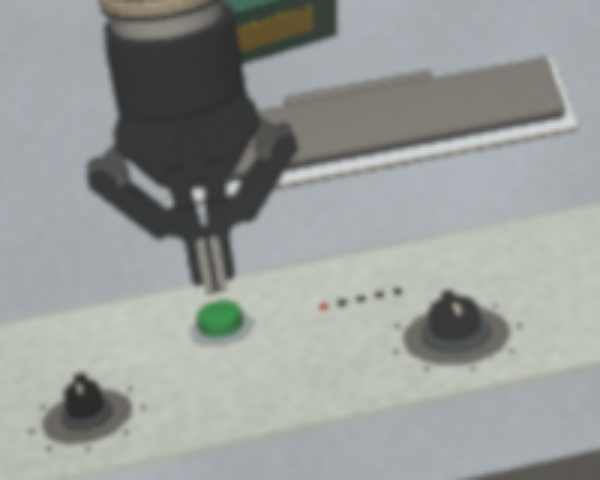

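The shut fingertips, at crop (215,285), line up with the button at (219,320), and the cover is home on its rim. Pressing now.

```bash
python3 - <<'E'
from h import *
from station import arm,snapshot
d=np.array([.5736,0,-.8192]);b=np.array([.638,-.0185,.0755])
f0=np.array(arm.read_ft_force())
s=.079; arm.line_to(b-d*s,.05)
while s>.050:
    s-=.001; arm.line_to(b-d*s,.03); arm.pause(.1)
    f=-(np.array(arm.read_ft_force())-f0)@d
    a=(b-arm.read_tool_pos())@d
    print(round(s,4),round(a,4),round(f,1))
    if f>14: break
arm.pause(1); print(-(np.array(arm.read_ft_force())-f0)@d,(b-arm.read_tool_pos())@d,arm.read_time())
cv2.imwrite("pics/s3.png",cv2.resize(snapshot("scene")[80:360,130:450],None,fx=2,fy=2))
E
```

```text
0.078 0.0781 -0.7
0.077 0.077 0.2
0.076 0.076 0.3
0.075 0.075 -0.4
0.074 0.074 0.0
0.073 0.073 -0.3
0.072 0.072 -1.2
0.071 0.071 -0.0
0.07 0.0702 1.8
0.069 0.0691 2.6
0.068 0.068 2.7
0.067 0.0671 4.2
0.066 0.066 4.7
0.065 0.065 4.9
0.064 0.0641 6.0
0.063 0.0631 5.9
0.062 0.0623 7.6
0.061 0.0622 16.4
16.437221695833934 0.062184831478601564 21.2917
```

View pics/s3.png

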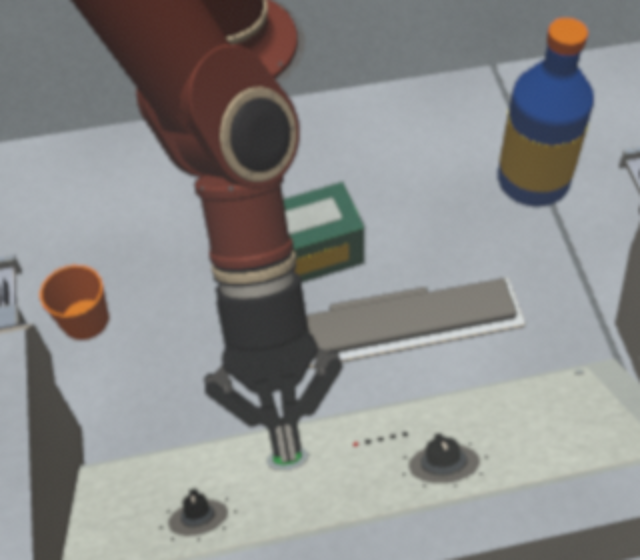

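The force followed the spring from about 2 N to 7.6 N over 8 mm, then rose sharply to 16.4 N at the stop. The picture shows the fingers holding the button in, the cover home, and the bottle, carton and cup standing undisturbed.

```bash
python3 -c "
from station import ticket
print(ticket.finish_job())"
```

```text
the job is handed in; nothing more can be done
None
```

I pushed the lint screen fully home, then pressed the start button to its stop and handed in the job with the fingers still holding it at about 16 N; the bottle, carton and cup stayed where they were.

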